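# Dial the burn-in timer to 63 and start it

## Task

Set the two thumbwheels of the grey burn-in timer to 63: roll the left wheel up to 6 (its blue field) and the right wheel up to 3 (its orange field) by pushing their front ridges down one at a time until each digit clicks home, gently, without forcing the wheels. Then press the green start button on top fully down and let it go. Leave the wheels at 63 and do not knock the flux tin, relay board or black tape standing around.

Things in the scene. Friction and masses are not known exactly. Their poses are not given: they have to be found in the camera images.
- timer: grey fixed bench timer, 94 mm deep (x), 170 wide, 132 high. Origin on the worktop below the wheel axles; x points away from the robot, y to its left, z up. Front face at x = -4 mm; two black ridged thumbwheels stand out of it. Beside each wheel two red pointers, 4 mm thick, reach forward to x = -27 mm at z = 116 mm
- visor_edge (a point): middle of the lower front edge of the clear level visor over the wheels (3 mm thick, 150 wide, 132 mm above the worktop, 48 mm in front of the axles, so 5 mm past the ridge tips). A finger pointing straight down cannot get at the ridges; one leaning 20 to 40 degrees, its tip away from the robot, passes below the visor's edge
- tens_axle (a point): left wheel's axle centre, mid-width, 85 mm above the worktop, axes as timer. Both wheels are 24 mm wide with ten straight radial ridges 5 mm thick (tip radius 43 mm, floor between them radius 27 mm). A finger presses one ridge while standing below the next: past 20 degrees (0.35 rad) the click is over and the finger soon wedges between the two, so stop there
- units_axle (a point): right wheel's axle centre, 66 mm from the left one. Draw the finger out towards the robot before lifting it, or it turns the wheel back; the wheel snaps home when the finger is out (left close to half way it may hang there)
- tens_ridge (a point): fixed point where, with the left wheel at rest, the tip of the ridge to be pushed lies: level with the axle, 43 mm in front of it (the ridge's upper face is 2.5 mm higher). The next ridges lie 36 degrees above and below
- units_ridge (a point): the same for the right wheel
- tens_window (a point): fixed point on the left wheel's shown field, between the red pointers, facing up and forward (54 degrees above level). The fields (12 x 23 mm) carry the digit on resistor colours: 0 black, 1 brown, 2 red, 3 orange, 4 yellow, 5 green, 6 blue, 7 violet, 8 grey, 9 white
- units_window (a point): the same for the right wheel
- wheel_tens (a joint): left wheel (tens): value in rad = shown digit x 0.628 (0 shows 0, end stops at 0 and 9). Grows when the front ridges are pushed DOWN, falls when they are pushed up. A sprung detent holds each digit; half way to the next (0.31 rad) it clicks over and, once let go, snaps home. Takes 4 to 6 N at a ridge's tip
- wheel_units (a joint): right wheel (units): in every way like wheel_tens
- start (a joint): travel of the green start button in m: 0 released, 0.006 fully down (counts from 0.0045); its spring needs 4 N when fully down and returns it
- start_top (a point): centre of the top face of the green start button, 26 mm across, in a black housing on the timer's top, 42 mm behind the axles; pressed straight down
- flux_tin: loose flux tin with yellow lid, 51 mm across, 20 high, origin under its centre; must stay
- relay_board: loose blue relay board 50 x 70 x 17 mm, origin under its centre; must stay
- tape_black: loose roll of black tape 60 mm across, 18 high, origin under its centre; must stay
Things that resemble listed ones, but are neither listed nor needed, are in the scene too. What is meant by the timer is not turquoise, and is the larger of those in its own colour.

How it is judged (in metres and radians):
On the way, in this order (a step that is already met when the one before it is completed fails the run):
1. both wheels stand at 63, clicked home (value of joint wheel_tens between 3.65 and 3.89 rad and value of joint wheel_units between 1.765 and 2.005 rad), for 0.2 s.
2. the start button is pressed down while the wheels show 63 (all of step 1 and value of joint start above 0.0045 m).
At the end, for the whole second after the job is handed in: left wheel at 6 (3.77 rad) and right wheel at 3 (1.885 rad), each within 0.12 rad; start button released (under 1.5 mm) (all of step 1 and value of joint start below 0.0015 m); the robot touches nothing.
It fails at once if a wheel is forced: more than 60 N from the fingers (contact force between the fingers and wheel_tens above 60 N or contact force between the fingers and wheel_units above 60 N).
It fails at once if a bystander (flux tin, relay board, black tape) is moved by more than 30 mm (distance of any of flux_tin, relay_board, tape_black from where it was at the start of the episode above 0.03 m).
It also fails if it takes over 67 s, if anything falls off the work surface, if the arm or the gripper's body presses on something with over 40 N, if the wrist force passes 120 N, or if a joint passes its speed limit or range.

## Robot

A 6-joint arm with a two-finger parallel gripper is mounted at the origin on a cart in front of the work surface, level with it; the furniture and walls round the work are solid. World frame = base frame: x ahead of the robot, y to its left, z up, the work surface at z = 0. Lengths are in mm, angles in rad, forces in N, time in s.
With the tool pointing down it reaches from about 275 to 1000 mm from the base axis. Payload 8.4 kg.
Tool frame: the origin (TCP) lies on the centre line of the jaws, within the pads' length; the fingertips stand 14 mm ahead of it and the grasp point (between the pads) lies 5 mm behind it; z points along the fingers, y is the line along which they close (so a half turn about z gives the same grasp; the last joint's range is limited). The gripper opens to 85 mm and grips with 20 to 120 N. Pads are 22 mm wide; open, the fingers measure 114 mm over their backs; the gripper's body (76 mm by 85 mm) begins 54 mm behind the grasp point. The pads swing forward as they close: fully open they stand 13 mm farther back than shut.
Start: joints at [-1.146, 0.353, 1.633, -0, 1.155, -0.002], TCP at [258.724, -568.938, 245.281] pointing down, gripper open.
Joint ranges: [-2.63, 2.63], [-0.92, 2.1], [0.06, 2.66], [-1.3, 4.44], [0, 2.69], [-3.02, 3.02]. Speed limits (rad/s): [2.22, 2.22, 2.79, 3.14, 3.14, 3.14].

## Interface

Orientations are given as [roll, pitch, yaw] about the fixed x, y, z axes, in that order (R = Rz(yaw) Ry(pitch) Rx(roll)).
In Python, from rig import r gives the robot as it stands.
- The arm moves only by the tool step_arm, never from a script. Its argument "plan" is text: rows parted by semicolons, each of 7 numbers parted by spaces: the turn, a rotation vector about the world's x, y, z in degrees, then the shift along the world's x, y, z in mm, then the closure in counts, from 0 (fully open) to 255 (shut). In form: rx ry rz x y z hand; .... A call has 1 to 8 rows; each row is the pose to reach, as a shift and turn from the pose commanded when the call began; what a row does not reach only later rows make up. A row lasts 1/10 s, in which the tool goes at most 50 mm and 8.59 degrees, less where a joint would pass 70% of its speed; a pose out of reach is approached as far as the arm can. A call with a gripper value outside its range is refused whole. The fingers move at their own pace and stop on an object; "force" is the grip in N (left out, the last holds). Time passes only in rows, so rows that repeat a pose let the fingers close. It gives the time, the measured TCP pose, the force, the opening and the grip force at its end, in the units of the state.
- r.sense(): the state, without advancing time (a new reading comes with each control period).
- r.grab_frame(name): name is "scene" or "top" or "wrist"; returns (picture, depth): 400x640x3 uint8, red, green, blue; 400x640 float32, mm along the optical axis (not along the pixel's ray), 0 where there is no reading.
- r.get_calibration(name): a dict with "K" (3x3 intrinsics, pixels), "k1" (the pictures are not rectified: a ray, as slopes to the right and down, at radius r is drawn at 1 + k1 r^2 times it, then the intrinsics apply), "world_from_camera" (4x4, takes a point from camera to world coordinates). Camera axes: x right, y down, z forward; pixel columns grow to the right and rows downward; lengths in mm; the calibration is good to about 2 mm. A picture is of the moment at which its call begins: read the wrist's pose just before it. get_calibration takes no time and is no camera call; for the wrist camera it gives the pose at the moment of the call.
- r.sign_off(): hands the job in; it is judged then, once.
The state is a dict: "clock": time; "qpos": joint angles; "qvel": joint speeds; "joint_efforts": joint torques, N m; "eef_pos": TCP position; "tcp_rot": TCP orientation; "contact_force": force on the tool from outside, world axes, zero at the start; "wrist_torque": the same for the moment, N m; "opening": opening from 0.0 (shut) to 1.0 (fully open); "grasp_force": force on a finger pad.
Only numpy, scipy, OpenCV 4.12 (cv2) and the standard library are available. Lean on these libraries where they do the work, as an engineer would, in place of code of your own. Each camera call takes 0.05 s, during which the arm holds its last target. There are 200 camera calls.

## Working session

There is one attempt and no reset: what is moved stays moved. The work goes in short steps, Python scripts to look and compute and a tool call to move; the robot and the scene stay as the last step left them, time stands still between calls to the robot, and variables do not carry over. Pictures are saved under pics/ and viewed, at most 10 in all, crops included, and the job is handed in when it is done.

Besides the shell and the picture viewer there is one more tool, called after "Request:" by a JSON object that holds its "op" and its "data". step_arm: Moves the arm, as the interface text tells. Its arguments: {"type":"object","properties":{"plan":{"type":"string"},"force":{"type":"number"}},"required":["plan"]}

```bash
mkdir -p pics; ls; python3 - <<'E'
from rig import r
import cv2,numpy as np
for n in ["scene","top"]:
    p,d=r.grab_frame(n); cv2.imwrite(f"pics/{n}0.png",p[:,:,::-1]); np.save(f"pics/{n}0.npy",d); np.save(f"pics/{n}0rgb.npy",p)
    c=r.get_calibration(n); print(n,np.round(c["K"],1).tolist(),c["k1"],np.round(c["world_from_camera"],3).tolist())
s=r.sense(); print(s)
E
```

```text
pics
scene [[436.5, 0.0, 315.9], [0.0, 436.5, 196.3], [0.0, 0.0, 1.0]] -0.05356073845850987 [[0.835, -0.303, 0.459, -29.084], [-0.549, -0.43, 0.717, -830.305], [-0.02, -0.851, -0.525, 728.862], [0.0, 0.0, 0.0, 1.0]]
top [[442.1, 0.0, 321.5], [0.0, 442.1, 195.3], [0.0, 0.0, 1.0]] 0.009297348844142345 [[-0.007, -0.998, 0.065, 461.878], [-1.0, 0.008, 0.01, -10.164], [-0.011, -0.065, -0.998, 1174.219], [0.0, 0.0, 0.0, 1.0]]
{'clock': 0.1, 'qpos': array([-1.14641048e+00,  3.53601263e-01,  1.63407182e+00, -4.42125391e-07,
        1.15522211e+00, -2.38372059e-03]), 'qvel': array([ 0.00143245, -0.00161443, -0.00248068,  0.00101736, -0.00040748,
        0.00072233]), 'joint_efforts': array([-1.32443336e-03, -6.06354690e+01, -3.42820859e+01, -1.16565507e-04,
        3.95071445e-03, -5.67568605e-06]), 'eef_pos': array([ 258.54165814, -568.55048137,  244.61762097]), 'tcp_rot': array([-3.14029012e+00, -2.70061287e-06,  4.26769748e-01]), 'contact_force': array([ 0.49373768, -0.16941397, -0.15939242]), 'wrist_torque': array([0.04992956, 0.00656868, 0.00881399]), 'grasp_force': 0.0, 'opening': 1.0000206540440613}
```

View pics/scene0.png

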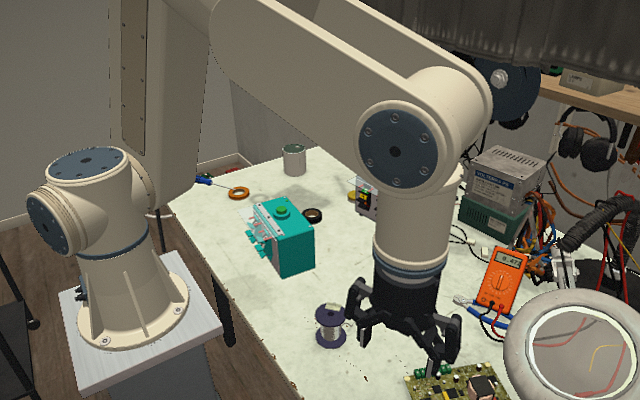

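View pics/top0.png

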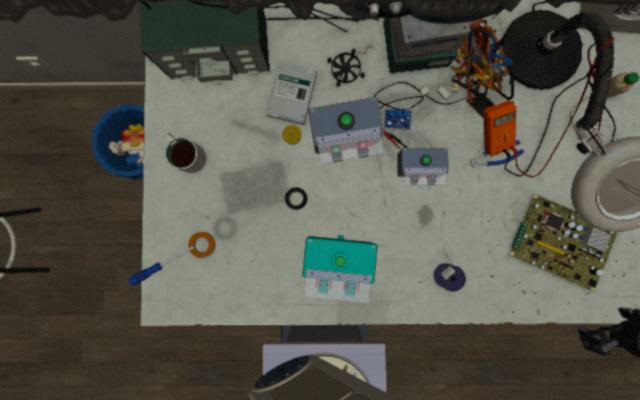

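The top picture shows three candidates: a turquoise timer at (340,262), a large grey one at (347,130) and a small grey one at (425,165). The large grey one fits the description. Around it stand the tin (291,134), the board (398,119) and the tape (297,198). Next I take a close crop and measure.

```bash
cat > h.py <<'E'
import numpy as np,cv2
from rig import r
def ray(cal,uv):
    K=np.array(cal["K"]);k=cal["k1"];T=np.array(cal["world_from_camera"])
    s=cv2.undistortPoints(np.array(uv,float).reshape(-1,1,2),K,np.array([k,0,0,0.])).reshape(-1,2)
    return T[:3,3],np.c_[s,np.ones(len(s))]@T[:3,:3].T
def onz(cal,uv,z):
    o,d=ray(cal,uv); return o+d*((z-o[2])/d[:,2])[:,None]
def deproj(cal,uv,depth):
    o,d=ray(cal,uv); return o+d*np.array(depth).reshape(-1,1)
E
python3 - <<'E'
from h import *
p=np.load("pics/top0rgb.npy");d=np.load("pics/top0.npy");c=r.get_calibration("top")
x0,y0,x1,y1=265,85,425,205
cv2.imwrite("pics/topcrop.png",cv2.resize(p[y0:y1,x0:x1,::-1],None,fx=5,fy=5,interpolation=cv2.INTER_CUBIC))
vv,uu=np.mgrid[y0:y1,x0:x1]; uv=np.c_[uu.ravel(),vv.ravel()]
P=deproj(c,uv,d[y0:y1,x0:x1].ravel())
# top plane
m=(np.abs(P[:,2]-132)<8)&(d[y0:y1,x0:x1].ravel()>0)
mm=(m.reshape(vv.shape)*255).astype(np.uint8); n,l,st,ce=cv2.connectedComponentsWithStats(mm)
for i in range(1,n):
    if st[i,4]>100:
        Q=P[(l==i).ravel()]; print(st[i],Q[:,2].mean(),cv2.minAreaRect(Q[:,:2].astype(np.float32)))
hsv=cv2.cvtColor(p,cv2.COLOR_RGB2HSV)
g=cv2.inRange(hsv,(50,120,60),(80,255,255)); n,l,st,ce=cv2.connectedComponentsWithStats(g)
for i in range(1,n):
    if st[i,4]>30: 
        a=np.array([ce[i]]); dd=d[int(ce[i][1]),int(ce[i][0])]; print("green",ce[i],st[i],deproj(c,a,[dd]))
E
```

```text
[  43   12   76   67 3512] 134.30159390954944 ((685.3970336914062, -61.162330627441406), (138.62501525878906, 170.12606811523438), 8.887345314025879)
green [633.03030303  76.93939394] [629  73   9   9  66] [[ 815.68947036 -762.11713734  101.58396415]]
green [346.00980392 119.14705882] [341 114  11  12 102] [[705.96158797 -58.13901284 154.87620671]]
green [426.15217391 159.56521739] [423 156   8   8  46] [[ 616.4476809  -253.81113545  105.66408535]]
green [339.92631579 261.07368421] [335 256  11  11  95] [[377.34240775 -40.75411626 156.62548195]]
```

View pics/topcrop.png

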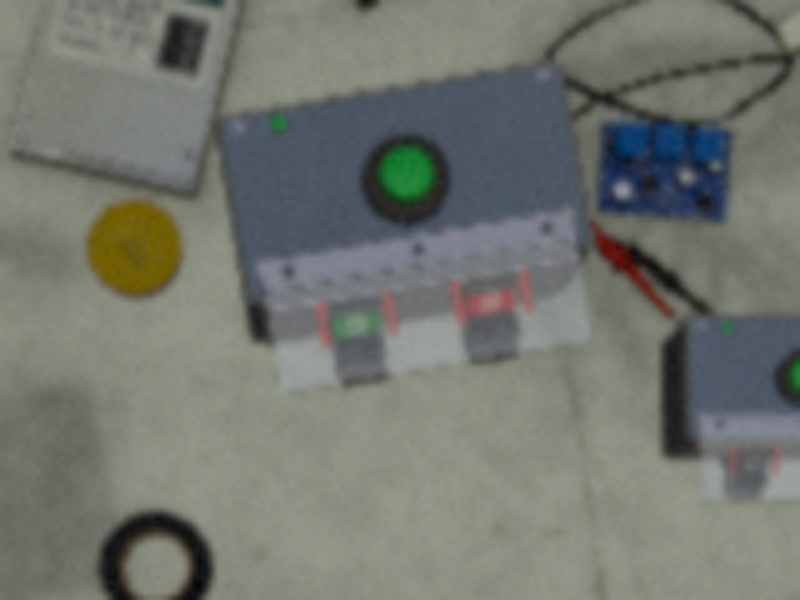

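Close crop: this is the large grey timer. The left wheel field at (358,325) is green, so it shows 5. The right field at (490,300) is red, so it shows 2. Each wheel therefore needs one click. The fit puts the visor edge to the back at 138.6 mm (138 expected), the width at 170 mm and the button where the pose predicts it. Yaw is 8.9° and the origin is about (664.6, -64.4).

```bash
cat >> h.py <<'E'
from scipy.spatial.transform import Rotation as Ro
YAW=8.9; O=np.array([664.6,-64.4,0])
W=lambda p: O+Ro.from_euler('z',YAW,degrees=True).apply(p)
def goal(tip,tilt):
    """tip in timer frame -> (TCP world, Rotation)"""
    Rt=Ro.from_euler('z',YAW,degrees=True)*Ro.from_euler('y',-tilt,degrees=True)*Ro.from_euler('x',180,degrees=True)
    return W(tip)-14*Rt.as_matrix()[:,2],Rt
def delta(tip,tilt):
    s=r.sense(); p,Rt=goal(tip,tilt); R0=Ro.from_euler('xyz',s["tcp_rot"])
    return np.round((Rt*R0.inv()).as_rotvec(degrees=True),1),np.round(p-s["eef_pos"],1)
def tipnow():
    s=r.sense(); R0=Ro.from_euler('xyz',s["tcp_rot"]); M=R0.as_matrix()
    t=Ro.from_euler('z',-YAW,degrees=True).apply(s["eef_pos"]+14*M[:,2]-O)
    print("t",s["clock"],"tip(timer)",t.round(1),"rot",(R0.as_euler('xyz',degrees=True)).round(1),"F",s["contact_force"].round(1),s["opening"])
E
python3 - <<'E'
from h import *
print(delta([-130,0,180],30)); tipnow()
E
```

```text
(array([  8.6, -28.8, -15.2]), array([270.7, 483. , -52.5]))
t 0.1 tip(timer) [-479.2 -435.2  230.6] rot [-179.9   -0.    24.5] F [ 0.5 -0.2 -0.2] 1.0000206540440613
```

Request:
{"op": "step_arm", "data": {"plan": "0 0 0 10 40 15 255; 1 -4 -2 30 80 20 255; 3 -9 -5 50 120 20 255; 4 -14 -8 75 160 20 255; 6 -19 -10 100 200 20 255; 7 -24 -13 125 240 20 255; 8.6 -28.8 -15.2 150 280 20 255; 8.6 -28.8 -15.2 175 320 20 255", "force": 40}}

```text
clock: 0.9
eef_pos: [432.6, -247.0, 264.1]
tcp_rot: [-3.139, -0.524, 0.15]
contact_force: [0.0, -0.1, 0.6]
opening: 0.002
grasp_force: 0.0
```

Request:
{"op": "step_arm", "data": {"plan": "0 0 0 25 40 0 255; 0 0 0 45 80 0 255; 0 0 0 70 120 0 255; 0 0 0 95 160 0 255; 0 0 0 95 163 0 255; 0 0 0 95 163 0 255"}}

```text
clock: 1.5
eef_pos: [528.7, -84.2, 264.9]
tcp_rot: [3.141, -0.522, 0.159]
contact_force: [0.9, -0.2, -1.1]
opening: -0.004
grasp_force: 0.0
```

```bash
python3 - <<'E'
from h import *
tipnow()
c=r.get_calibration("wrist");p,d=r.grab_frame("wrist"); np.savez("pics/w1.npz",p=p,d=d,**{k:np.array(v) for k,v in c.items()})
cv2.imwrite("pics/w1.png",p[:,:,::-1]); p2,_=r.grab_frame("scene")
print(delta([-130,0,180],30))
E
```

```text
t 1.5 tip(timer) [-130.4    1.5  252.8] rot [180.  -29.9   9.1] F [ 0.9 -0.2 -1.1] -0.004154413110028422
(array([ 0. , -0.1,  0. ]), array([  1.1,   0.7, -72.8]))
```

View pics/w1.png

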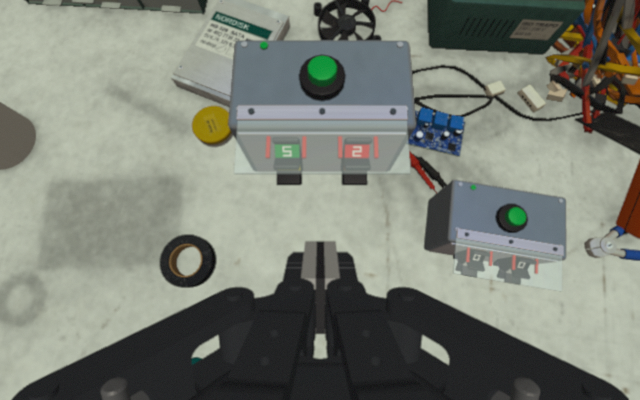

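Wrist view: left field green "5" at (287,152), right field red "2" at (357,152), button at (321,70). The shut fingertips are at (320,243). I check the pose against these points.

```bash
python3 - <<'E'
from h import *
z=np.load("pics/w1.npz"); c={k:z[k] for k in("K","k1","world_from_camera")}; c["k1"]=float(c["k1"])
hsv=cv2.cvtColor(z["p"],cv2.COLOR_RGB2HSV); d=z["d"]
inv=Ro.from_euler('z',-YAW,degrees=True)
def show(n,m,box):
    x0,y0,x1,y1=box; k=np.zeros_like(m);k[y0:y1,x0:x1]=m[y0:y1,x0:x1]
    k=cv2.morphologyEx(k,cv2.MORPH_CLOSE,np.ones((5,5))); k=cv2.morphologyEx(k,cv2.MORPH_OPEN,np.ones((5,5)))
    v,u=np.nonzero(k); q=[[u.mean(),v.mean()]]; dd=np.median(d[k>0]); print(n,q,len(u),inv.apply(deproj(c,q,[dd])-O).round(1), "z-cast107",inv.apply(onz(c,q,107)-O).round(1),"z152",inv.apply(onz(c,q,154.5)-O).round(1))
show("L",cv2.inRange(hsv,(40,60,40),(90,255,255)),(270,138,305,165))
a=cv2.inRange(hsv,(0,90,60),(12,255,255))|cv2.inRange(hsv,(170,90,60),(180,255,255))
show("R",a,(346,138,370,165))
show("B",cv2.inRange(hsv,(45,120,60),(85,255,255)),(300,50,345,95))
# fingertip depth
print("tip",[ (u,v,d[v,u],(Ro.from_euler('z',0).apply(deproj(c,[[u,v]],[d[v,u]]))-r.sense()["eef_pos"]).round(1).tolist()) for u,v in [(309,246),(334,246),(309,270),(334,270)]])
# bare wheel parts sticking out
for q in [(288,178),(355,178)]: print(q,inv.apply(deproj(c,[q],[d[q[1],q[0]]])-O).round(1))
E
```

```text
L [[np.float64(286.7631578947368), np.float64(149.9671052631579)]] 304 [[-28.8  30.1 135. ]] z-cast107 [[-17.1  33.1 107. ]] z152 [[-36.9  28.1 154.5]]
R [[np.float64(357.375), np.float64(150.72321428571428)]] 224 [[-29.1 -30.5 134.8]] z-cast107 [[-17.6 -33.7 107. ]] z152 [[-37.3 -28.2 154.5]]
B [[np.float64(321.7520325203252), np.float64(70.0189701897019)]] 738 [[ 37.6   0.4 152.8]] z-cast107 [[ 69.8   0.2 107. ]] z152 [[ 36.4   0.4 154.5]]
tip [(309, 246, np.float32(141.91393), [[10.6, 8.1, 3.0]]), (334, 246, np.float32(141.58743), [[12.2, -2.1, 3.3]]), (309, 270, np.float32(121.721146), [[0.2, 5.8, 21.1]]), (334, 270, np.float32(121.35328), [[1.6, -3.0, 21.5]])]
(288, 178) [[-38.6  33.1  87.3]]
(355, 178) [[-38.2 -33.   87. ]]
```

```bash
python3 - <<'E'
from h import *
print(delta([-90,33,160],35)); tipnow()
z=np.load("pics/w1.npz"); print(z["d"][234:262:2,[309,334]].round(0).tolist())
E
```

```text
(array([ 0.8, -5. ,  0. ]), array([ 34.4,  39.4, -93.5]))
t 1.6 tip(timer) [-131.2   -0.6  252.8] rot [180.  -29.9   8.9] F [ 0.2 -0.3  0.3] 0.0032365831735650472
[[413.0, 412.0], [412.0, 412.0], [410.0, 412.0], [412.0, 410.0], [147.0, 147.0], [144.0, 144.0], [142.0, 142.0], [140.0, 141.0], [138.0, 139.0], [137.0, 137.0], [135.0, 135.0], [134.0, 133.0], [131.0, 132.0], [130.0, 129.0]]
```

Request:
{"op": "step_arm", "data": {"plan": "0 0 0 10 15 -20 255; 0.8 -5 0 20 30 -50 255; 0.8 -5 0 34 39 -80 255; 0.8 -5 0 34 39 -94 255; 0.8 -5 0 34 39 -94 255; 0.8 -5 0 34 39 -94 255"}}

```text
clock: 2.2
eef_pos: [562.6, -48.4, 171.4]
tcp_rot: [-3.141, -0.611, 0.153]
contact_force: [0.6, -0.6, 0.4]
opening: 0.002
grasp_force: 0.0
```

```bash
python3 - <<'E'
from h import *
tipnow(); print(delta([-77,33,142],35),delta([-43,33,93],35))
E
```

```text
t 2.2 tip(timer) [-90.3  31.6 160. ] rot [-180.   -35.     8.7] F [ 0.6 -0.6  0.4] 0.0023479876972208125
(array([-0. , -0. ,  0.1]), array([ 12.9,   3.4, -18. ])) (array([-0. , -0. ,  0.1]), array([ 46.5,   8.7, -67. ]))
```

Request:
{"op": "step_arm", "data": {"plan": "0 0 0 13 3 -18 255; 0 0 0 22 5 -31 255; 0 0 0 29 6 -41 255; 0 0 0 36 7 -51 255; 0 0 0 42 8 -60 255; 0 0 0 46 9 -66 255; 0 0 0 46 9 -66 255"}}

```text
clock: 2.9
eef_pos: [610.0, -38.8, 106.6]
tcp_rot: [3.141, -0.614, 0.154]
contact_force: [0.3, -0.3, -0.3]
opening: 0.003
grasp_force: 0.0
```

```bash
python3 - <<'E'
from h import *
tipnow()
p,d=r.grab_frame("wrist"); cv2.imwrite("pics/w2.png",cv2.resize(p[60:300,160:480,::-1],None,fx=2.4,fy=2.4,interpolation=cv2.INTER_CUBIC)); tipnow()
E
```

```text
t 2.9 tip(timer) [-41.9  33.7  95.2] rot [180.  -35.2   8.8] F [ 0.3 -0.3 -0.3] 0.0033140741064066575
t 2.95 tip(timer) [-42.3  33.9  95.3] rot [180.  -35.2   8.9] F [ 0.1  0.8 -0.3] 0.0010460458607450612
```

View pics/w2.png

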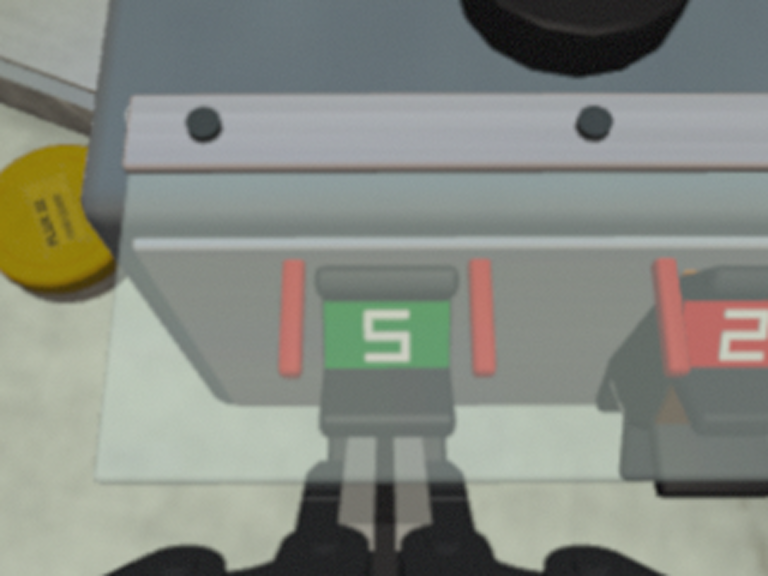

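The wrist crop shows the fingertips at about (385,440), centred below the upper ridge of the left wheel and free of the visor. The field still reads 5 at (385,335). I start pushing down.

Request:
{"op": "step_arm", "data": {"plan": "0 0 0 0 0 -3 255; 0 0 0 0 0 -6 255; 0 0 0 0 0 -9 255; 0 0 0 0 0 -9 255"}}

```text
clock: 3.35
eef_pos: [609.4, -38.5, 97.8]
tcp_rot: [3.141, -0.614, 0.155]
contact_force: [-0.8, 0.3, 3.5]
opening: -0.003
grasp_force: 1.7
```

Request:
{"op": "step_arm", "data": {"plan": "0 0 0 0 0 -3 255; 0 0 0 0 0 -6 255; 0 0 0 0 0 -6 255"}}

```text
clock: 3.65
eef_pos: [609.2, -38.3, 91.3]
tcp_rot: [3.141, -0.613, 0.155]
contact_force: [0.1, -0.9, 1.3]
opening: 0.004
grasp_force: 0.7
```

```bash
python3 - <<'E'
from h import *
tipnow()
p,d=r.grab_frame("wrist"); cv2.imwrite("pics/w3.png",cv2.resize(p[100:300,200:400,::-1],None,fx=2,fy=2)); tipnow()
E
```

```text
t 3.65 tip(timer) [-42.6  34.3  79.9] rot [180.  -35.1   8.9] F [ 0.1 -0.9  1.3] 0.003791336434531664
t 3.7 tip(timer) [-42.6  34.4  79.8] rot [180.  -35.1   8.9] F [-0.4 -0.4  2.3] 0.0023063711079834995
```

View pics/w3.png

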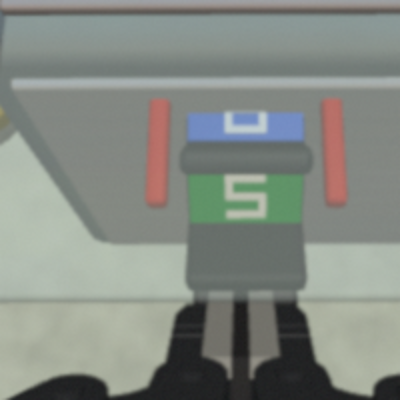

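The crop shows the wheel partly turned: blue 6 is coming in at (245,125) and 5 is sliding down at (245,195). I continue in small steps.

Request:
{"op": "step_arm", "data": {"plan": "0 0 0 0 0 -2 255; 0 0 0 0 0 -4 255; 0 0 0 0 0 -4 255"}}

```text
clock: 4.0
eef_pos: [608.5, -37.9, 86.0]
tcp_rot: [-3.141, -0.611, 0.155]
contact_force: [0.3, -0.3, 0.7]
opening: 0.0
grasp_force: 0.3
```

Request:
{"op": "step_arm", "data": {"plan": "0 0 0 0 0 -2 255; 0 0 0 0 0 -3.5 255; 0 0 0 0 0 -3.5 255"}}

```text
clock: 4.3
eef_pos: [608.2, -37.9, 82.1]
tcp_rot: [-3.142, -0.61, 0.155]
contact_force: [-0.2, 0.0, -1.4]
opening: 0.003
grasp_force: 0.5
```

```bash
python3 - <<'E'
from h import *
tipnow()
p,d=r.grab_frame("wrist"); hsv=cv2.cvtColor(p,cv2.COLOR_RGB2HSV)
for n,a,b in(("blue",(100,60,60),(125,255,255)),("green",(40,50,50),(90,255,255))):
    k=cv2.inRange(hsv,a,b)[140:230,285:360]; v,u=np.nonzero(k); print(n,len(v),(v.min()+140,v.max()+140) if len(v) else 0)
tipnow()
E
```

```text
t 4.3 tip(timer) [-43.6  34.9  70.6] rot [-180.   -35.     8.9] F [-0.2  0.  -1.4] 0.0032576720041445476
blue 1754 (np.int64(144), np.int64(178))
green 393 (np.int64(206), np.int64(214))
t 4.35 tip(timer) [-43.6  34.9  70.7] rot [-180.   -35.     8.9] F [-1.3 -0.3 -1.1] 0.0008076080563364103
```

The force has reversed, so the wheel clicked over. I draw the finger out towards the robot.

Request:
{"op": "step_arm", "data": {"plan": "0 0 0 -8 -1 0 255; 0 0 0 -20 -3 0 255; 0 0 0 -40 -6 0 255; 0 0 0 -59 -9 0 255; 0 0 0 -59 -9 20 255; 0 0 0 -59 -9 25 255; 0 0 0 -59 -9 25 255"}}

```text
clock: 5.05
eef_pos: [550.3, -47.1, 108.9]
tcp_rot: [3.14, -0.613, 0.156]
contact_force: [-0.7, 0.3, 0.1]
opening: -0.002
grasp_force: 0.0
```

```bash
python3 - <<'E'
from h import *
tipnow()
p,d=r.grab_frame("wrist"); cv2.imwrite("pics/w4.png",p[:300,100:540,::-1])
print(delta([-90,-34,160],35))
E
```

```text
t 5.05 tip(timer) [-102.2   34.8   97.5] rot [179.9 -35.1   9. ] F [-0.7  0.3  0.1] -0.0024412405877436427
(array([ 0. ,  0.1, -0. ]), array([ 22.9, -66.1,  63.1]))
```

View pics/w4.png

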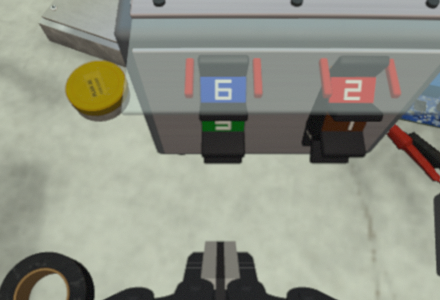

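The crop shows 6 (blue) centred between its pointers at (222,90). The right wheel still shows 2 at (352,90). I repeat the push on the right wheel.

Request:
{"op": "step_arm", "data": {"plan": "0 0 0 0 0 30 255; 0 0 0 10 -25 55 255; 0 0 0 22 -55 63 255; 0 0 0 23 -65 63 255; 0 0 0 23 -65 63 255; 0 0 0 23 -65 63 255"}}

```text
clock: 5.7
eef_pos: [572.7, -112.1, 170.4]
tcp_rot: [-3.141, -0.612, 0.154]
contact_force: [-0.5, 0.5, 0.0]
opening: -0.001
grasp_force: 0.0
```

```bash
python3 - <<'E'
from h import *
tipnow(); print(delta([-43,-33,95],35))
E
```

```text
t 5.7 tip(timer) [-90.2 -32.9 159. ] rot [-179.9  -35.     8.8] F [-0.5  0.5  0. ] -0.0006129679507016461
(array([-0. ,  0. ,  0.1]), array([ 46.6,   7.2, -63.9]))
```

Request:
{"op": "step_arm", "data": {"plan": "0 0 0 13 2 -18 255; 0 0 0 22 3.5 -31 255; 0 0 0 29 4.5 -41 255; 0 0 0 36 5.5 -50 255; 0 0 0 42 6.5 -58 255; 0 0 0 46 7 -64 255; 0 0 0 46 7 -64 255"}}

```text
clock: 6.4
eef_pos: [617.6, -103.3, 104.6]
tcp_rot: [-3.139, -0.608, 0.155]
contact_force: [0.4, -0.4, 0.4]
opening: -0.0
grasp_force: 0.0
```

Request:
{"op": "step_arm", "data": {"plan": "0 0 0 0 0 -3 255; 0 0 0 0 0 -6 255; 0 0 0 0 0 -9 255; 0 0 0 0 0 -12 255; 0 0 0 0 0 -15 255; 0 0 0 0 0 -15 255"}}

```text
clock: 7.0
eef_pos: [618.6, -104.9, 91.5]
tcp_rot: [-3.141, -0.611, 0.155]
contact_force: [-1.7, 2.0, 1.4]
opening: 0.001
grasp_force: 0.7
```

Request:
{"op": "step_arm", "data": {"plan": "0 0 0 0 0 -2 255; 0 0 0 0 0 -5 255; 0 0 0 0 0 -5 255"}}

```text
clock: 7.3
eef_pos: [618.6, -105.1, 86.4]
tcp_rot: [3.141, -0.611, 0.155]
contact_force: [0.0, 0.3, 0.2]
opening: 0.003
grasp_force: 0.2
```

```bash
python3 - <<'E'
from h import *
tipnow()
E
```

```text
t 7.3 tip(timer) [-43.7 -33.1  74.9] rot [180.  -35.    8.9] F [0.  0.3 0.2] 0.0027421051925564026
```

Tip z is 75. As with the left wheel, I go on to about 71.

Request:
{"op": "step_arm", "data": {"plan": "0 0 0 0 0 -2 255; 0 0 0 0 0 -4 255; 0 0 0 0 0 -4 255"}}

```text
clock: 7.6
eef_pos: [618.4, -105.0, 82.2]
tcp_rot: [3.142, -0.61, 0.155]
contact_force: [-1.0, -0.3, -1.8]
opening: -0.002
grasp_force: 0.6
```

```bash
python3 - <<'E'
from h import *
for i in range(3): tipnow(); r.grab_frame("wrist")
E
```

```text
t 7.6 tip(timer) [-43.9 -33.   70.8] rot [180.  -35.    8.9] F [-1.  -0.3 -1.8] -0.002450000004566754
t 7.65 tip(timer) [-44.  -33.   70.8] rot [180.  -35.    8.9] F [-0.2  0.1 -0.8] 0.000685734783710824
t 7.7 tip(timer) [-44.  -33.   70.9] rot [180.  -35.    8.9] F [-0.5  0.1 -0.8] 0.00160225570890282
```

Request:
{"op": "step_arm", "data": {"plan": "0 0 0 -8 -1 0 255; 0 0 0 -20 -3 0 255; 0 0 0 -40 -6 0 255; 0 0 0 -59 -9 0 255; 0 0 0 -59 -9 20 255; 0 0 0 -59 -9 25 255; 0 0 0 -59 -9 25 255"}}

```text
clock: 8.45
eef_pos: [560.4, -114.3, 109.0]
tcp_rot: [3.14, -0.613, 0.156]
contact_force: [0.1, -0.4, -0.0]
opening: 0.003
grasp_force: 0.0
```

```bash
python3 - <<'E'
from h import *
tipnow()
p,d=r.grab_frame("wrist"); cv2.imwrite("pics/w5.png",p[:300,100:540,::-1])
print(delta([-110,0,250],0)); print(delta([42,0,185],0))
E
```

```text
t 8.45 tip(timer) [-102.6  -33.2   97.6] rot [179.9 -35.1   8.9] F [ 0.1 -0.4 -0. ] 0.003178781619187018
(array([-5.4, 34.7, -0. ]), array([ -4.2,  32.7, 155.6]))
(array([-5.4, 34.7, -0. ]), array([146. ,  56.2,  90.6]))
```

View pics/w5.png

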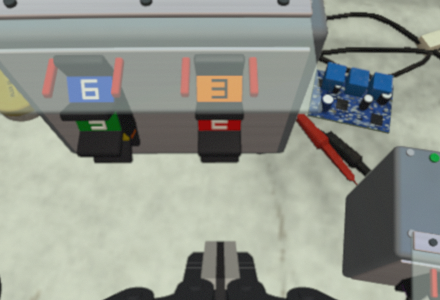

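The crop shows blue 6 at (90,90) and orange 3 at (219,90), both centred between their pointers. Next I straighten the tool and go above the button.

Request:
{"op": "step_arm", "data": {"plan": "0 0 0 0 5 40 255; -1 7 0 0 10 80 255; -2 14 0 0 20 120 255; -3 21 0 0 30 150 255; -4 28 0 30 36 155 255; -5.4 34.7 0 70 43 155 255; -5.4 34.7 0 110 50 155 255; -5.4 34.7 0 146 56 130 255"}}

```text
clock: 9.3
eef_pos: [689.1, -60.8, 245.5]
tcp_rot: [-3.12, -0.113, 0.165]
contact_force: [1.5, 0.2, 1.8]
opening: 0.0
grasp_force: 0.0
```

Request:
{"op": "step_arm", "data": {"plan": "0 0 0 0 0 -20 255; 0 0 0 0 0 -20 255; 0 0 0 0 0 -20 255"}}

```text
clock: 9.6
eef_pos: [684.9, -59.2, 218.0]
tcp_rot: [-3.113, -0.107, 0.168]
contact_force: [-0.5, 0.4, -0.4]
opening: -0.002
grasp_force: 0.0
```

```bash
python3 - <<'E'
from h import *
tipnow(); print(delta([42,0,165],0))
E
```

```text
t 9.6 tip(timer) [ 22.3   2.5 204. ] rot [-178.4   -6.1    9.7] F [-0.5  0.4 -0.4] -0.0015466222688248165
(array([-2.6,  5.8, -0.8]), array([ 21.2,   1.3, -39. ]))
```

Request:
{"op": "step_arm", "data": {"plan": "-2.6 5.8 -0.8 21 1 0 255; -2.6 5.8 -0.8 21 1 -20 255; -2.6 5.8 -0.8 21 1 -39 255; -2.6 5.8 -0.8 21 1 -39 255; -2.6 5.8 -0.8 21 1 -39 255"}}

```text
clock: 10.1
eef_pos: [706.4, -59.2, 182.0]
tcp_rot: [3.14, -0.004, 0.155]
contact_force: [0.7, 0.2, -0.1]
opening: 0.003
grasp_force: 0.0
```

```bash
python3 - <<'E'
from h import *
tipnow(); print(delta([42,0,154],0))
E
```

```text
t 10.1 tip(timer) [ 42.2  -1.3 168. ] rot [179.9  -0.2   8.9] F [ 0.7  0.2 -0.1] 0.0029412599091529043
(array([0.1, 0.2, 0. ]), array([ -0.3,   1.3, -14. ]))
```

Request:
{"op": "step_arm", "data": {"plan": "0 0 0 0 1 -6 255; 0 0 0 0 1 -11 255; 0 0 0 0 1 -15 255; 0 0 0 0 1 -15 255"}}

```text
clock: 10.5
eef_pos: [707.5, -57.9, 165.8]
tcp_rot: [3.139, -0.004, 0.155]
contact_force: [0.0, -0.7, 3.1]
opening: -0.002
grasp_force: 1.1
```

Request:
{"op": "step_arm", "data": {"plan": "0 0 0 0 0 -1 255; 0 0 0 0 0 -2.5 255; 0 0 0 0 0 -2.5 255"}}

```text
clock: 10.8
eef_pos: [707.5, -57.9, 163.5]
tcp_rot: [3.139, -0.004, 0.155]
contact_force: [-1.3, -0.8, 3.2]
opening: 0.002
grasp_force: 1.6
```

Request:
{"op": "step_arm", "data": {"plan": "0 0 0 0 0 -1 255; 0 0 0 0 0 -2 255; 0 0 0 0 0 -2 255"}}

```text
clock: 11.1
eef_pos: [707.5, -57.8, 162.1]
tcp_rot: [3.139, -0.004, 0.156]
contact_force: [-2.8, -0.8, 6.7]
opening: 0.001
grasp_force: 3.7
```

Request:
{"op": "step_arm", "data": {"plan": "0 0 0 0 0 -1 255; 0 0 0 0 0 -2 255; 0 0 0 0 0 -2 255"}}

```text
clock: 11.4
eef_pos: [707.6, -57.9, 161.8]
tcp_rot: [3.139, -0.005, 0.155]
contact_force: [-7.6, 0.3, 18.6]
opening: -0.002
grasp_force: 9.5
```

The button bottomed out: force is 18.6 N and the tip is at z 148, 6 mm below the released top. I release it and back off.

Request:
{"op": "step_arm", "data": {"plan": "0 0 0 0 0 10 255; 0 0 0 0 0 40 255; 0 0 0 -20 0 80 255; 0 0 0 -60 0 100 255; 0 0 0 -100 0 110 255; 0 0 0 -130 0 110 255; 0 0 0 -130 0 110 255; 0 0 0 -130 0 110 255"}}

```text
clock: 12.2
eef_pos: [577.8, -57.8, 269.8]
tcp_rot: [3.139, -0.005, 0.155]
contact_force: [0.3, -0.4, 0.8]
opening: 0.001
grasp_force: 0.0
```

```bash
python3 - <<'E'
from h import *
tipnow()
p,d=r.grab_frame("wrist"); t,_=r.grab_frame("top"); cv2.imwrite("pics/end.png",np.hstack([p[:,120:520,::-1],cv2.resize(t[85:225,265:425,::-1],(400,400))]))
E
```

```text
t 12.2 tip(timer) [-84.7  19.9 255.8] rot [179.9  -0.3   8.9] F [ 0.3 -0.4  0.8] 0.0005622677661611442
```

View pics/end.png

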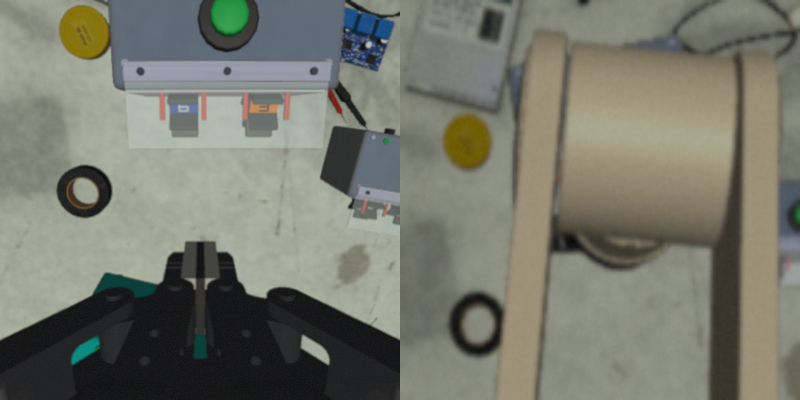

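The wheels show blue at (183,108) and orange at (263,108). The button at (230,15) is up, and the tin, board and tape stand where they were. The arm is clear, so I hand in.

```bash
python3 -c "
from rig import r
print(r.sign_off())"
```

```text
the job is handed in; nothing more can be done
None
```

The timer is set to 63, the start button was pressed fully down and released, and the job is handed in after about 12 s of the 67 s allowed; the tin, board and tape look unmoved, though no verdict came back from the sign-off.

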